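Clear the shoe last and press the cement tub's lid home

ROBOT

A 7-joint arm with a two-finger parallel gripper is mounted at the origin on the work surface. World frame = base frame: x ahead of the robot, y to its left, z up, the work surface at z = 0. Lengths are in mm, angles in rad, forces in N, time in s.
With the tool pointing down it reaches from about 425 to 875 mm from the base axis. Payload 4.7 kg.
Tool frame: the origin (TCP) lies at the very end of the fingers, on their centre line; the grasp point (between the pads) lies 19 mm behind it; z points along the fingers, x is the direction in which the jaws open and shut, and the axes are right-handed (so a half turn about z gives the same grasp; the last joint's range is limited). The gripper opens to 85 mm and grips with 20 to 120 N. Pads are 22 mm wide; open, the fingers measure 114 mm over their backs; the gripper's body (76 mm by 85 mm) begins 54 mm behind the grasp point. The pads swing forward as they close: fully open they stand 13 mm farther back than shut.
Start: joints at [-1.282, 0.321, -0.07, 1.45, 0.023, 1.371, -0.057], TCP at [176.407, 625.624, 231.349] pointing down, gripper open.
Joint ranges: [-2.86, 2.86], [-0.3, 2.09], [-1.38, 1.24], [0.06, 2.45], [-1.56, 4.7], [0.09, 2.05], [-2.69, 2.69]. Speed limits (rad/s): [2.57, 2.57, 3.14, 3.14, 3.14, 3.14, 3.14].

INTERFACE

Orientations are given as a 3x3 rotation matrix whose columns are the frame's x, y, z axes.
In Python, from bench import manip, cams gives the robot as it stands.
- The arm moves only by the tool move_arm, never from a script. Its argument "plan" is a list of rows, each an object with "translation": the shift along the tool's x, y, z in cm, a list of three; "dr": the turn, a rotation vector about the tool's x, y, z in rad, a list of three; "claw": the gripper command: -1 is shut, 1 is fully open, values between are in proportion. In form: [{"translation": [x, y, z], "dr": [rx, ry, rz], "claw": claw}, ...]. A call has exactly 5 rows; each row is the pose to reach, as a shift and turn from the pose measured when the call began, along the tool's axes at that moment; what a row does not reach only later rows make up. A row lasts 1/8 s, in which the tool goes at most 62.5 mm and 10.7 degrees, less where a joint would pass 70% of its speed; a pose out of reach is approached as far as the arm can. A call with a gripper value outside its range is refused whole. The fingers move at their own pace and stop on an object; "newtons" is the grip in N (left out, the last holds). Time passes only in rows, so rows that repeat a pose let the fingers close, or fill a call up. It gives the time, the measured TCP pose, the force and the opening at its end, in the units of the state.
- manip.read_state(): the state, without advancing time (a new reading comes with each control period).
- cams.camera(name): name is "side" or "top" or "wrist"; returns a dict with "img" (480x640x3 uint8, red, green, blue), "depth" (480x640 float32, mm along the optical axis (not along the pixel's ray), 0 where there is no reading), "intrinsics" (3x3 intrinsics, pixels), "R" (3x3) and "t" (3): a world point X has camera coordinates R X + t. Camera axes: x right, y down, z forward; pixel columns grow to the right and rows downward; lengths in mm; the calibration is good to about 2 mm. A picture is of the moment at which its call begins.
- manip.job_done(): hands the job in, once; it reports no verdict.
The state is a dict: "clock": time; "joint_positions": joint angles; "joint_vel": joint speeds; "effort": joint torques, N m; "tcp_pos": TCP position; "tool_rot": TCP orientation; "contact_force": force on the tool from outside, world axes, zero at the start; "wrist_torque": the same for the moment, N m; "opening": finger opening in mm.
Only numpy, scipy, OpenCV 4.12 (cv2) and the standard library are available. Lean on these libraries where they do the work, as an engineer would, in place of code of your own. Each camera call takes 0.05 s, during which the arm holds its last target. There are 200 camera calls.

TASK

A wooden shoe last has been left lying on the lid of the white cement tub, and the lid is not fully on: it stands proud at both ends. First put that last, sole down, into the empty bay of the plywood last rack, then press the lid down until both its ends are fully home on the tub's rim. Leave the spare last in the rack, the jar and the flat tin where they are.

Things in the scene. Friction and masses are not known exactly. Their poses are not given: they have to be found in the camera images.
- last: The wooden shoe last (foot shape) lying sole down on the tub's lid. 170 mm long, 60 mm wide at the ball, 88 mm high, 0.2 to 0.45 kg. Origin: middle of its flat sole; +x towards the toe, z up. Behind the middle (x from -53 to -6 mm) a heel cone with upright parallel sides, 38 mm apart across y, rises to z = 88 mm. The forefoot is only 15 to 45 mm high.
- last_grip (a point): Point of the last's heel cone to grip from above, fingers closing along the last's y: 27 mm behind the last's origin, 70 mm above its sole, 18 mm below the cone's top. Axes as the last's.
- lid: Flat white push-on lid, loose, 194 x 134 mm, plate 5 mm thick, 18 mm deep skirt round the tub's walls with 3 mm play. Origin: middle of the plate's underside; x along its long side. A stiff rubber seal under each end holds it 12 mm too high. Each end yields at about 8 N pressed over it (16 N in the middle for both), stays where it is left, and stops hard on the tub's rim.
- lid_end_a (a point): Top face of the lid over the seal at its +x end, 77 mm from the middle, marked by a flat grey disc of 32 mm across: the place to press. Fully home it is 5 mm above the tub's rim, at the start 17 mm.
- lid_end_b (a point): The same at the lid's -x end.
- tub: White plastic cement tub, fixed to the bench, 180 x 120 x 80 mm, on a thin dark plate, a thin ledge round it just below the lid's skirt. Origin: middle of its underside, on the bench; x along its long side.
- tub_rim (a point): Middle of the tub's mouth at the height of its rim, 80 mm above the bench. Axes as the tub's. The lid's underside lies on this level when home.
- rack: Plywood last rack, fixed: a tray 210 x 216 mm, walls and divider 6 mm thick and 35 mm high above the bench, with two bays side by side, each 198 mm long along x and 99 mm wide. Origin: middle of its underside.
- bay (a point): Middle of the floor of the empty bay, the one on the rack's +y side, 6 mm above the bench; x along the bay. The last fits lengthwise, toe either way.
- spare_last: A second, identical last that stands in the other bay of the rack, 105 mm beside the empty bay's middle. To be left where it is.
- jar: Jar, 52 mm across, 85 mm high, standing beyond the gap between tub and rack. Origin: its underside. To be left alone.
- tin: Flat round tin, 60 mm across, 35 mm high, standing on the robot's side of the gap between tub and rack. Origin: its underside. To be left alone.
There are look-alikes about, which are no part of the job. Leave any blue or purple look-alike of the last alone.

How it is judged:
By the outcome, as a careful person would: the job done as asked, in the order asked, and still so for the second after the job is handed in, with the robot touching nothing.
It also fails if it takes over 53 s, if anything falls off the work surface, if the arm or the gripper's body presses on something with over 40 N, if the wrist force passes 120 N, or if a joint passes its speed limit or range.

## Working session

There is one attempt and no reset: what is moved stays moved. The work goes in short steps, Python scripts to look and compute and a tool call to move; the robot and the scene stay as the last step left them, time stands still between calls to the robot, and variables do not carry over. Pictures are saved under pics/ and viewed, about 8 in all and at most 12, crops included, and the job is handed in when it is done.

Besides the shell and the picture viewer there is one more tool, called by a JSON object that holds its "method" and its "body". move_arm: Moves the arm, as the interface text tells. Its arguments: {"type":"object","properties":{"plan":{"type":"array"},"newtons":{"type":"number"}},"required":["plan"]}

```bash
ls; mkdir -p pics
python3 - <<'E'
from bench import manip,cams
import cv2,numpy as np
s=manip.read_state()
for k in s: print(k,np.round(s[k],3).tolist())
for n in ["top","side"]:
    c=cams.camera(n); np.savez(f"{n}0.npz",**c)
    cv2.imwrite(f"pics/{n}0.png",c["img"][:,:,::-1]); print(n,c["intrinsics"].tolist(),c["R"].round(4).tolist(),c["t"])
E
```

```text
pics
clock 0.0
joint_positions [-1.282, 0.322, -0.07, 1.452, 0.023, 1.371, -0.057]
joint_vel [0.0, 0.002, 0.001, -0.002, 0.0, -0.0, -0.002]
effort [0.0, -49.358, -0.382, -31.433, 0.013, 0.012, 0.0]
tcp_pos [176.275, 625.08, 230.205]
tool_rot [[0.271, 0.962, -0.0], [0.962, -0.271, -0.002], [-0.002, 0.0, -1.0]]
contact_force [0.347, -1.054, 0.423]
wrist_torque [0.047, 0.005, -0.004]
opening 85.184
top [[441.573837942537, 0.0, 321.41737117159], [0.0, 441.573837942537, 233.9515700445421], [0.0, 0.0, 1.0]] [[0.0223, -0.9997, -0.001], [-0.9834, -0.0218, -0.1801], [0.18, 0.005, -0.9837]] [ 18.9755469  545.71776754 803.23147766]
side [[582.1905954361748, 0.0, 312.3672018628515], [0.0, 582.1905954361748, 241.81913910575514], [0.0, 0.0, 1.0]] [[-0.9832, -0.1827, -0.0005], [-0.1204, 0.65, -0.7503], [0.1374, -0.7376, -0.6611]] [ 527.55513755  153.42772749 1223.0487458 ]
```

View pics/top0.png

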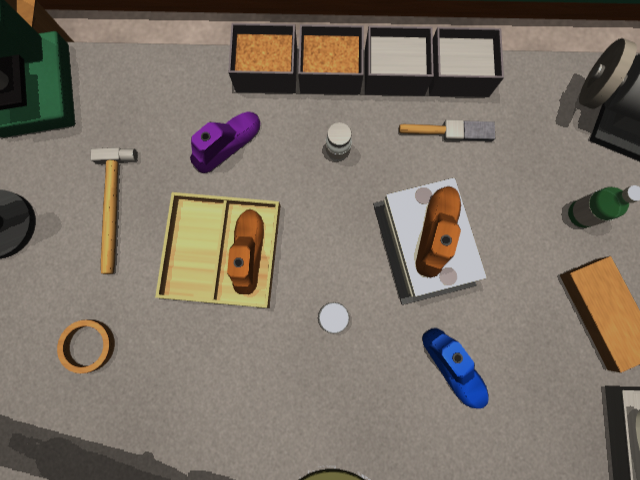

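View pics/side0.png

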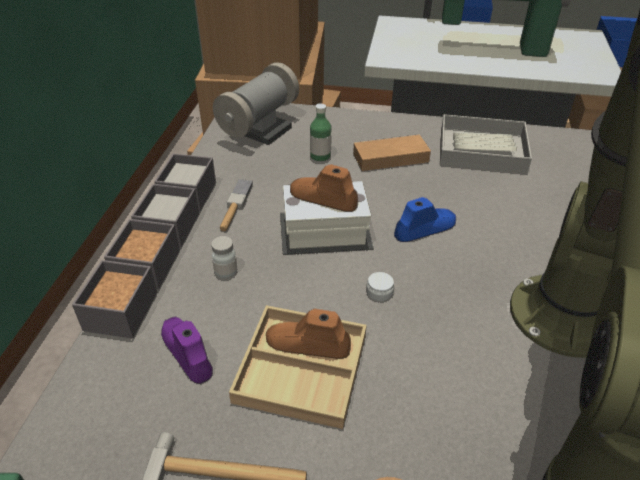

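```bash
cat > h.py <<'E'
import numpy as np,cv2
def cloud(c):
    K=c["intrinsics"];d=c["depth"];v,u=np.mgrid[:480,:640]
    P=np.stack([(u-K[0,2])/K[0,0]*d,(v-K[1,2])/K[1,1]*d,d],-1)
    return (P-c["t"])@c["R"]      # R^T(P-t)
def rect(p):
    (c,s,a)=cv2.minAreaRect(p[:,:2].astype(np.float32)); b=cv2.boxPoints((c,s,a))
    e=b[1]-b[0];f=b[2]-b[1]; e=e if np.linalg.norm(e)>np.linalg.norm(f) else f
    return np.round(c,1),np.round(sorted(s),1),round(float(np.degrees(np.arctan2(e[1],e[0]))%180),1)
def hsv(c): return cv2.cvtColor(c["img"],cv2.COLOR_RGB2HSV)
def box(m,u0,v0,u1,v1):
    o=np.zeros_like(m);o[v0:v1,u0:u1]=m[v0:v1,u0:u1];return o
E
python3 - <<'E'
from h import *
for n,L,S,R in [("top",(380,170,500,305),(225,200,270,300),(150,185,285,310)),("side",(275,160,375,255),(262,305,355,362),(228,300,370,425))]:
    c=dict(np.load(n+"0.npz"));W=cloud(c);H=hsv(c);z=W[...,2];ok=c["depth"]>0
    org=(H[...,0]<14)&(H[...,1]>150)&ok
    print(n)
    for nm,B in(("last",L),("spare",S)):
        m=box(org,*B);zz=z[m];top=np.percentile(zz,98)
        print(nm,"all",rect(W[m]),"z98",top.round(1)); t=m&(z>top-6); print("  conetop",rect(W[t]),t.sum(),W[t].mean(0).round(1))
    m=box((H[...,1]<50)&(H[...,2]>150)&ok,*L)&(z>85)&(z<115)
    m=cv2.morphologyEx(m.astype(np.uint8),cv2.MORPH_OPEN,np.ones((3,3)))>0
    print("lid",rect(W[m]),"z",np.percentile(z[m],[5,50,95]).round(1))
    A=np.c_[W[m][:,:2],np.ones(m.sum())];print("  tilt",np.linalg.lstsq(A,z[m],rcond=None)[0].round(4))
    wood=box((H[...,0]>14)&(H[...,0]<35)&(H[...,1]>50)&ok,*R)
    w=wood&(z>28)&(z<45); print("rack top",rect(W[w]),np.median(z[w]).round(1)); f=wood&(z<15)&(z>0);print("floor",rect(W[f]),np.median(z[f]).round(1))
    for nm,B in(("jar",(320,115,360,165) if n=="top" else(205,230,245,285)),("tin",(315,300,352,336)if n=="top" else(362,268,398,305))):
        q=box(ok,*B);q&=z>20;t=q&(z>np.percentile(z[q],97)-5);print(nm,rect(W[t]),np.median(z[t]).round(1))
E
```

```text
top
last all (array([ 544.5, -177.8]), array([ 53.8, 165.1]), 165.4) z98 186.0
  conetop (array([ 518.1, -170.8]), array([38. , 61.6]), 163.6) 719 [ 517.7 -170.1  184.1]
spare all (array([512.5, 178.3]), array([ 54.3, 165.6]), 178.0) z98 95.3
  conetop (array([485.6, 179.7]), array([37.8, 61.1]), 179.4) 575 [485.2 179.5  93.2]
lid (array([ 540.4, -176.7]), array([134.6, 194.5]), 15.4) z [94.2 96.4 98.7]
  tilt [-0.000e+00  1.000e-04  9.645e+01]
rack top (array([516.5, 233.2]), array([210.4, 217.3]), 86.2) 33.8
floor (array([520.1, 239.5]), array([220.8, 230.1]), 86.2) 5.6
jar (array([738.1,   1.4]), array([42.6, 45.7]), 0.7) 84.1
tin (array([388.2,   3.7]), array([52.4, 53.3]), 91.4) 34.4
side
last all (array([ 493.5, -148.2]), array([ 9.6, 52.5]), 174.8) z98 168.6
  conetop (array([ 514.1, -154.9]), array([0., 0.]), 0.0) 1 [ 514.1 -154.9  171. ]
spare all (array([475.5, 200.1]), array([ 6.9, 87.1]), 7.8) z98 48.9
  conetop (array([460.5, 199.5]), array([ 0. , 10.3]), 165.0) 2 [460.5 199.5  46.7]
lid (array([ 538.4, -175.2]), array([139.9, 193.9]), 15.1) z [ 94.4  97.5 100.4]
  tilt [ 1.20000e-03 -4.80000e-03  9.61657e+01]
rack top (array([515.6, 232.2]), array([211.3, 220.8]), 86.1) 33.7
floor (array([520.2, 217.8]), array([222.4, 249.3]), 86.1) 6.3
jar (array([737.1,   1.2]), array([46.1, 46.2]), 151.1) 85.3
tin (array([387.5,   4.6]), array([54.2, 55.2]), 64.0) 35.9
```

```bash
cat > go.py <<'E'
import sys,numpy as np
from scipy.spatial.transform import Rotation as Ro
from bench import manip
def show(*targets):   # (x,y,z,jaw yaw deg), tool down -> shift in cm, dr, in tool axes
    s=manip.read_state();p=np.array(s["tcp_pos"]);R=np.array(s["tool_rot"])
    print("t",round(s["clock"],2),"p",p.round(1),"yaw",np.degrees(np.arctan2(R[1,0],R[0,0])).round(2),"open",round(s["opening"],1),"F",np.round(s["contact_force"],1))
    for x,y,z,a in targets:
        a=np.radians(a);T=np.array([[np.cos(a),np.sin(a),0],[np.sin(a),-np.cos(a),0],[0,0,-1]])
        print((x,y,z),(R.T@(np.array([x,y,z])-p)/10).round(2).tolist(),Ro.from_matrix(R.T@T).as_rotvec().round(3).tolist())
if __name__=="__main__": show(*[tuple(map(float,a.split(","))) for a in sys.argv[1:]])
E
python3 go.py 300,530,250,74.8 500,250,250,74.8 518,-171,250,74.8 518,-171,148,74.8
```

```text
t 0.1 p [176.3 625.1 230.3] yaw 74.26 open 85.4 F [-0.6  0.9  0.2]
(300.0, 530.0, 250.0) [-5.8, 14.49, -1.95] [0.0, 0.002, -0.009]
(500.0, 250.0, 250.0) [-27.33, 41.34, -1.91] [0.0, 0.002, -0.009]
(518.0, -171.0, 250.0) [-67.36, 54.49, -1.84] [0.0, 0.002, -0.009]
(518.0, -171.0, 148.0) [-67.34, 54.49, 8.36] [0.0, 0.002, -0.009]
```

{"method": "move_arm", "body": {"plan": [{"translation":[-3,7,-1],"dr":[0,0,-0.01],"claw":1},{"translation":[-6,12.5,-2],"dr":[0,0,-0.01],"claw":1},{"translation":[-9,17.5,-2],"dr":[0,0,-0.01],"claw":1},{"translation":[-12.5,22.5,-2],"dr":[0,0,-0.01],"claw":1},{"translation":[-16,27.5,-2],"dr":[0,0,-0.01],"claw":1}], "newtons": 50}}

```text
clock: 0.72
tcp_pos: [393.6, 400.8, 250.3]
tool_rot: [[0.262, 0.965, -0.001], [0.965, -0.262, -0.002], [-0.002, -0.0, -1.0]]
contact_force: [1.9, 0.6, 0.6]
opening: 85.2
```

{"method": "move_arm", "body": {"plan": [{"translation":[-4,4.5,0],"dr":[0,0,0],"claw":1},{"translation":[-8,9,0],"dr":[0,0,0],"claw":1},{"translation":[-12,13.5,0],"dr":[0,0,0],"claw":1},{"translation":[-18,15,0],"dr":[0,0,0],"claw":1},{"translation":[-24,16.5,0],"dr":[0,0,0],"claw":1}]}}

```text
clock: 1.35
tcp_pos: [489.9, 123.7, 250.2]
tool_rot: [[0.262, 0.965, -0.001], [0.965, -0.262, -0.002], [-0.003, -0.001, -1.0]]
contact_force: [0.1, -0.3, 0.1]
opening: 85.5
```

```bash
python3 go.py 518,-171,250,74.8 518,-171,148,74.8
```

```text
t 1.35 p [489.9 123.7 250.2] yaw 74.8 open 85.5 F [ 0.1 -0.3  0.1]
(518.0, -171.0, 250.0) [-27.7, 10.44, 0.09] [-0.001, 0.003, -0.0]
(518.0, -171.0, 148.0) [-27.67, 10.45, 10.29] [-0.001, 0.003, -0.0]
```

{"method": "move_arm", "body": {"plan": [{"translation":[-5.5,2.1,0],"dr":[0,0,0],"claw":1},{"translation":[-11,4.2,0],"dr":[0,0,0],"claw":1},{"translation":[-16.6,6.3,0],"dr":[0,0,0],"claw":1},{"translation":[-22.2,8.4,0],"dr":[0,0,0],"claw":1},{"translation":[-27.7,10.4,0],"dr":[0,0.003,0],"claw":1}]}}

```text
clock: 1.98
tcp_pos: [517.3, -172.5, 250.8]
tool_rot: [[0.262, 0.965, -0.0], [0.965, -0.262, 0.001], [0.001, -0.0, -1.0]]
contact_force: [0.5, -0.4, -0.3]
opening: 85.5
```

Run:
```python
from h import *
from bench import cams
import go
go.show((518,-171,148,74.8))
c=cams.camera("wrist");cv2.imwrite("pics/w1.png",c["img"][:,:,::-1])
W=cloud(c);H=hsv(c);m=(H[...,0]<14)&(H[...,1]>150)&(c["depth"]>0)
t=m&(W[...,2]>181)&(W[...,2]<190);print(t.sum(),rect(W[t]) if t.sum()>20 else "",W[t].mean(0))
```

```text
t 1.98 p [ 517.3 -172.5  250.8] yaw 74.82 open 85.5 F [ 0.5 -0.4 -0.3]
(518, -171, 148) [0.15, 0.03, 10.28] [-0.0, -0.001, 0.0]
24 (array([ 519., -186.]), array([20.1, 53.9]), 9.5) [ 523.65788945 -183.03809038  183.70691105]
```

View pics/w1.png

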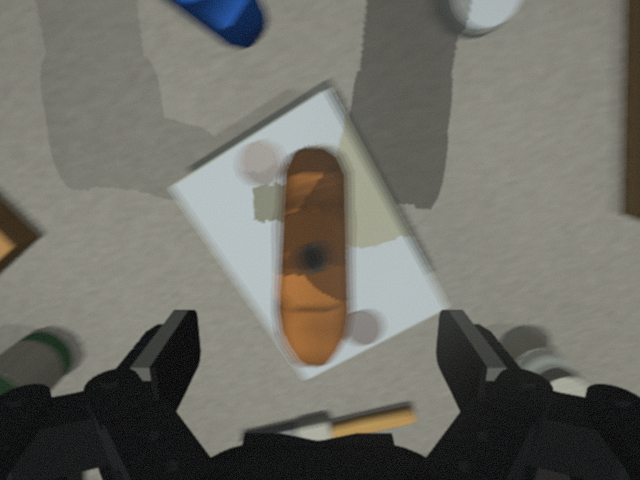

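The last is upright in the picture at column ~314, midway between the fingers (~319), so the jaw yaw and centring are right. I'll go down next.

{"method": "move_arm", "body": {"plan": [{"translation":[0.1,0,3],"dr":[0,0,0],"claw":1},{"translation":[0.1,0,6],"dr":[0,0,0],"claw":1},{"translation":[0.1,0,8.5],"dr":[0,0,0],"claw":1},{"translation":[0.1,0,10.3],"dr":[0,0,0],"claw":1},{"translation":[0.1,0,10.3],"dr":[0,0,0],"claw":1}]}}

```text
clock: 2.65
tcp_pos: [515.2, -182.0, 146.8]
tool_rot: [[0.272, 0.962, -0.003], [0.962, -0.272, -0.006], [-0.006, -0.001, -1.0]]
contact_force: [-0.0, 0.9, -0.7]
opening: 85.7
```

{"method": "move_arm", "body": {"plan": [{"translation":[0,0,0],"dr":[0,0,0],"claw":-1},{"translation":[0,0,0],"dr":[0,0,0],"claw":-1},{"translation":[0,0,0],"dr":[0,0,0],"claw":-1},{"translation":[0,0,0],"dr":[0,0,0],"claw":-1},{"translation":[0,0,0],"dr":[0,0,0],"claw":-1}], "newtons": 50}}

```text
clock: 3.28
tcp_pos: [517.0, -180.4, 148.4]
tool_rot: [[0.271, 0.963, 0.001], [0.963, -0.271, -0.004], [-0.004, 0.002, -1.0]]
contact_force: [0.9, 5.0, 6.1]
opening: 39.9
```

{"method": "move_arm", "body": {"plan": [{"translation":[0,0,0],"dr":[0,0,0],"claw":-1},{"translation":[0,0,-0.5],"dr":[0,0,0],"claw":-1},{"translation":[0,0,-2],"dr":[0,0,0],"claw":-1},{"translation":[0,0,-5],"dr":[0,0,0],"claw":-1},{"translation":[0,0,-8],"dr":[0,0,0],"claw":-1}]}}

```text
clock: 3.9
tcp_pos: [516.3, -180.8, 229.6]
tool_rot: [[0.272, 0.962, 0.0], [0.962, -0.272, -0.005], [-0.004, 0.002, -1.0]]
contact_force: [0.1, 0.2, -2.9]
opening: 37.3
```

Run:
```python
from h import *
from bench import cams
import go
go.show((493,100,228,86.2),(493,287,228,86.2),(493,287,59,86.2))
c=cams.camera("side");cv2.imwrite("pics/s2.png",c["img"][60:380,150:630,::-1])
```

```text
t 3.9 p [ 516.3 -180.8  229.6] yaw 74.23 open 37.3 F [ 0.1  0.2 -2.9]
(493, 100, 228) [26.39, -9.88, 0.03] [0.001, 0.005, -0.209]
(493, 287, 228) [44.39, -14.96, -0.06] [0.001, 0.005, -0.209]
(493, 287, 59) [44.46, -14.99, 16.84] [0.001, 0.005, -0.209]
```

View pics/s2.png

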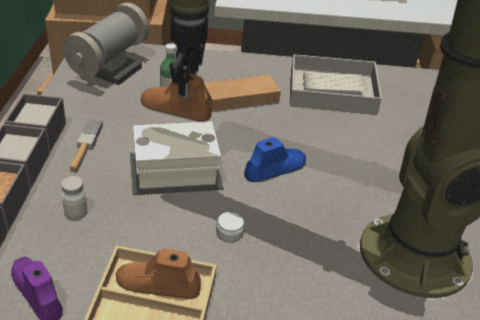

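Last is held (opening 37.3 mm, −2.9 N weight), the lid is still in place. Carrying it over at sole height ~178 mm.

{"method": "move_arm", "body": {"plan": [{"translation":[4,-1.5,0],"dr":[0,0,-0.04],"claw":-1},{"translation":[9,-3.2,0],"dr":[0,0.002,-0.08],"claw":-1},{"translation":[14,-5,0],"dr":[0,0.003,-0.12],"claw":-1},{"translation":[19,-6.8,0],"dr":[0,0.004,-0.16],"claw":-1},{"translation":[24,-8.5,0],"dr":[0,0.005,-0.209],"claw":-1}]}}

```text
clock: 4.58
tcp_pos: [501.7, 73.4, 232.5]
tool_rot: [[0.066, 0.998, 0.009], [0.998, -0.066, -0.001], [-0.0, 0.009, -1.0]]
contact_force: [0.2, -0.2, -3.1]
opening: 37.1
```

```bash
python3 go.py 493,287,200,86.2
```

```text
t 4.58 p [501.7  73.4 232.5] yaw 86.24 open 37.1 F [ 0.2 -0.2 -3.1]
(493.0, 287.0, 200.0) [21.26, -2.3, 3.23] [0.009, 0.0, 0.001]
```

{"method": "move_arm", "body": {"plan": [{"translation":[6,-0.6,0],"dr":[0.009,0,0],"claw":-1},{"translation":[12,-1.2,0.5],"dr":[0.009,0,0],"claw":-1},{"translation":[17,-1.8,1.5],"dr":[0.009,0,0],"claw":-1},{"translation":[20.5,-2.2,3],"dr":[0.009,0,0],"claw":-1},{"translation":[21.2,-2.3,3.2],"dr":[0.009,0,0],"claw":-1}]}}

```text
clock: 5.2
tcp_pos: [491.1, 288.9, 198.3]
tool_rot: [[0.061, 0.998, -0.003], [0.998, -0.061, -0.002], [-0.002, -0.003, -1.0]]
contact_force: [0.8, -0.6, -3.2]
opening: 37.4
```

{"method": "move_arm", "body": {"plan": [{"translation":[0,0,0],"dr":[0,0,0],"claw":-1},{"translation":[0,0,0],"dr":[0,0,0],"claw":-1},{"translation":[0,0,0],"dr":[0,0,0],"claw":-1},{"translation":[0,0,0],"dr":[0,0,0],"claw":-1},{"translation":[0,0,0],"dr":[0,0,0],"claw":-1}]}}

```text
clock: 5.82
tcp_pos: [491.3, 288.5, 198.5]
tool_rot: [[0.062, 0.998, -0.003], [0.998, -0.062, -0.001], [-0.002, -0.003, -1.0]]
contact_force: [0.1, 0.9, -4.3]
opening: 37.4
```

Run:
```python
from h import *
from bench import cams
import go
go.show((493,287,120,86.2),(493,287,59,86.2))
for n in("top","side"):
    c=cams.camera(n);W=cloud(c);H=hsv(c);z=W[...,2]
    m=(H[...,0]<14)&(H[...,1]>150)&(c["depth"]>0)&(abs(W[...,1]-287)<60)&(abs(W[...,0]-515)<130)&(z>100)
    k,l,st,_=cv2.connectedComponentsWithStats(m.astype(np.uint8));b=1+st[1:,4].argmax() if k>1 else 0
    q=W[l==b];print(n,st[b],rect(q),"z",np.percentile(q[:,2],[1,5,50,99]).round(1),"x",np.percentile(q[:,0],[1,99]).round(1))
    f=q[q[:,0]>555]; print(" forefoot mean y",f.mean(0).round(1) if len(f) else "")
    cv2.imwrite(f"pics/{n}3.png",c["img"][:,:,::-1])
a=cv2.imread("pics/top3.png")[150:400,80:400];b=cv2.imread("pics/side3.png")[170:420,150:470]
cv2.imwrite("pics/c3.png",np.hstack([a,b]))
```

```text
t 5.83 p [491.3 288.5 198.5] yaw 86.45 open 37.4 F [ 0.1  0.9 -4.3]
(493, 287, 120) [-0.13, 0.2, 7.85] [-0.003, 0.002, 0.004]
(493, 287, 59) [-0.12, 0.22, 13.95] [-0.003, 0.002, 0.004]
top [ 135  187   55   99 2597] (array([515.7, 267.3]), array([ 76.9, 165.3]), 177.3) z [154.5 157.9 183.7 236.5] x [435.8 594.5]
 forefoot mean y [573.7 277.5 175. ]
side [306 341   1   1   1] (array([489.2, 310.5]), array([0., 0.]), 0.0) z [181.3 181.3 181.3 181.3] x [489.2 489.2]
 forefoot mean y
```

View pics/c3.png

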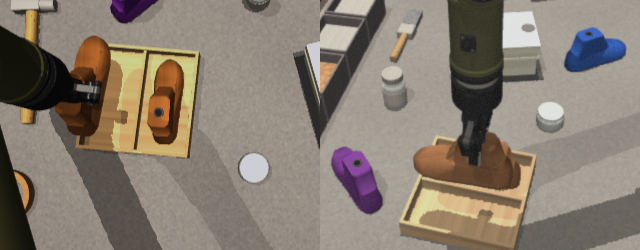

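The last hangs level, toe to +x, over the empty bay (crop left: ~(88,85)), about 4 mm short in x. I'll correct that and lower it.

{"method": "move_arm", "body": {"plan": [{"translation":[0,0.3,3.5],"dr":[0,0,0],"claw":-1},{"translation":[0,0.4,7],"dr":[0,0,0],"claw":-1},{"translation":[0,0.4,10],"dr":[0,0,0],"claw":-1},{"translation":[0,0.4,11.5],"dr":[0,0,0],"claw":-1},{"translation":[0,0.4,12],"dr":[0,0,0],"claw":-1}]}}

```text
clock: 6.55
tcp_pos: [494.6, 288.3, 77.9]
tool_rot: [[0.061, 0.998, -0.004], [0.998, -0.061, -0.002], [-0.002, -0.004, -1.0]]
contact_force: [-0.0, -0.4, -2.1]
opening: 37.2
```

```bash
python3 go.py 495.5,287,58.5,86.2
```

```text
t 6.55 p [494.6 288.3  77.9] yaw 86.48 open 37.2 F [-0.  -0.4 -2.1]
(495.5, 287.0, 58.5) [-0.12, 0.1, 1.94] [-0.004, 0.002, 0.005]
```

{"method": "move_arm", "body": {"plan": [{"translation":[0,0.1,0.6],"dr":[0,0,0],"claw":-1},{"translation":[0,0.1,1.1],"dr":[0,0,0],"claw":-1},{"translation":[0,0.1,1.5],"dr":[0,0,0],"claw":-1},{"translation":[0,0.1,1.8],"dr":[0,0,0],"claw":-1},{"translation":[0,0.1,2],"dr":[0,0,0],"claw":-1}]}}

```text
clock: 7.18
tcp_pos: [495.5, 288.3, 58.0]
tool_rot: [[0.061, 0.998, -0.004], [0.998, -0.061, -0.002], [-0.002, -0.004, -1.0]]
contact_force: [-3.6, -2.6, 7.3]
opening: 37.4
```

{"method": "move_arm", "body": {"plan": [{"translation":[0,0,0],"dr":[0,0,0],"claw":0},{"translation":[0,0,0],"dr":[0,0,0],"claw":0.6},{"translation":[0,0,0],"dr":[0,0,0],"claw":0.6},{"translation":[0,0,0],"dr":[0,0,0],"claw":0.6},{"translation":[0,0,0],"dr":[0,0,0],"claw":0.6}]}}

```text
clock: 7.8
tcp_pos: [495.5, 288.3, 58.1]
tool_rot: [[0.061, 0.998, -0.004], [0.998, -0.061, -0.002], [-0.002, -0.004, -1.0]]
contact_force: [-0.8, -0.4, -0.1]
opening: 68.2
```

{"method": "move_arm", "body": {"plan": [{"translation":[0,0,-1],"dr":[0,0,0],"claw":0.6},{"translation":[0,0,-3],"dr":[0,0,0],"claw":0.6},{"translation":[0,0,-7],"dr":[0,0,0],"claw":0.6},{"translation":[0,0,-12],"dr":[0,0,0],"claw":0},{"translation":[0,0,-17],"dr":[0,0,0],"claw":-1}]}}

```text
clock: 8.43
tcp_pos: [496.1, 288.5, 230.4]
tool_rot: [[0.061, 0.998, -0.003], [0.998, -0.061, -0.001], [-0.002, -0.003, -1.0]]
contact_force: [-0.3, 0.5, -0.5]
opening: 32.8
```

```bash
python3 go.py 500,30,230,74.8
```

```text
t 8.43 p [496.1 288.5 230.4] yaw 86.48 open 32.8 F [-0.3  0.5 -0.5]
(500.0, 30.0, 230.0) [-25.78, 1.97, 0.07] [-0.003, 0.002, 0.204]
```

{"method": "move_arm", "body": {"plan": [{"translation":[-5,0.4,0],"dr":[0,0,0.04],"claw":-1},{"translation":[-10,0.8,0],"dr":[0,0,0.08],"claw":-1},{"translation":[-15,1.2,0],"dr":[0,0,0.12],"claw":-1},{"translation":[-20,1.6,0],"dr":[0,0,0.16],"claw":-1},{"translation":[-25.8,2,0],"dr":[0,0,0.2],"claw":-1}]}}

```text
clock: 9.05
tcp_pos: [500.3, 28.6, 231.7]
tool_rot: [[0.259, 0.966, -0.002], [0.966, -0.259, -0.001], [-0.001, -0.002, -1.0]]
contact_force: [1.5, 0.5, 0.3]
opening: -0.2
```

Run:
```python
from h import *
from bench import cams
import go
c=cams.camera("top");W=cloud(c);H=hsv(c);z=W[...,2];ok=c["depth"]>0
m=box((H[...,1]<60)&(H[...,2]>110)&ok,370,165,500,305)&(z>85)&(z<115)
m=cv2.morphologyEx(m.astype(np.uint8),cv2.MORPH_OPEN,np.ones((3,3)))>0
q=W[m];r=rect(q);print("lid",r,np.median(q[:,2]))
a=np.radians(r[2]);d=np.array([np.cos(a),np.sin(a)]);s=(q[:,:2]-r[0])@d
T=[]
for e in(77,-77):
    P=r[0]+e*d;print("end",e,P.round(1),"z",np.median(q[abs(s-e)<12,2]).round(1));T.append((P[0],P[1],120,74.8))
go.show(*T)
org=(H[...,0]<14)&(H[...,1]>150)&ok
for y in(179,286):
    k=org&(abs(W[...,1]-y)<45)&(abs(W[...,0]-515)<120);print("last",rect(W[k]),"z98",np.percentile(z[k],98))
cv2.imwrite("pics/t4.png",c["img"][100:400,100:520,::-1])
```

```text
lid (array([ 540.4, -176.8]), array([134.6, 194.7]), 15.2) 96.35339510730498
end 77 [ 614.7 -156.6] z 96.5
end -77 [ 466.1 -197. ] z 96.5
t 9.1 p [500.1  18.1 232. ] yaw 74.26 open -0.3 F [-0.  -7.5 -0.1]
(np.float64(614.7062700743679), np.float64(-156.61143324465343), 120) [-13.64, 15.77, 11.27] [-0.0, 0.006, -0.009]
(np.float64(466.09372992563203), np.float64(-196.9885667553466), 120) [-21.56, 2.56, 11.32] [-0.0, 0.006, -0.009]
last (array([509.9, 181.1]), array([ 43.9, 160.8]), 3.5) z98 95.52745342127146
last (array([520.5, 283.2]), array([ 47.8, 164.8]), 175.7) z98 95.25935068410594
```

View pics/t4.png

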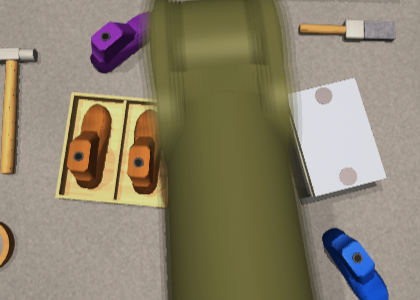

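The last lies in the left bay (crop (90,145)) alongside the spare, and the lid is clear with both discs visible at (323,96) and (348,177). The arm was still settling, so I'll end moves with holding rows.

{"method": "move_arm", "body": {"plan": [{"translation":[-3.5,4,2],"dr":[0,0,0],"claw":-1},{"translation":[-7,8,4],"dr":[0,0,0],"claw":-1},{"translation":[-10.5,12,6],"dr":[0,0,0],"claw":-1},{"translation":[-13,15,8],"dr":[0,0,0],"claw":-1},{"translation":[-13.6,15.8,8.5],"dr":[0,0.006,-0.009],"claw":-1}]}}

```text
clock: 9.72
tcp_pos: [614.9, -158.6, 146.5]
tool_rot: [[0.265, 0.964, -0.002], [0.964, -0.265, -0.001], [-0.002, -0.002, -1.0]]
contact_force: [-0.5, -0.1, 0.2]
opening: -0.0
```

{"method": "move_arm", "body": {"plan": [{"translation":[0,0,0],"dr":[0,0,0],"claw":-1},{"translation":[0,0,0.5],"dr":[0,0,0],"claw":-1},{"translation":[0,0,1.5],"dr":[0,0,0],"claw":-1},{"translation":[0,0,2.5],"dr":[0,0,0],"claw":-1},{"translation":[0,0,2.5],"dr":[0,0,0],"claw":-1}]}}

```text
clock: 10.35
tcp_pos: [614.0, -157.8, 120.3]
tool_rot: [[0.265, 0.964, -0.005], [0.964, -0.265, -0.0], [-0.002, -0.004, -1.0]]
contact_force: [-0.2, 0.5, -0.0]
opening: 0.2
```

```bash
python3 go.py 614.7,-156.6,103,74.8
```

```text
t 10.35 p [ 614.  -157.8  120.3] yaw 74.65 open 0.2 F [-0.2  0.5 -0. ]
(614.7, -156.6, 103.0) [0.14, 0.05, 1.73] [-0.004, 0.002, -0.003]
```

Within ~1.5 mm of the disc centre. Pressing in stages.

{"method": "move_arm", "body": {"plan": [{"translation":[0.1,0,0.8],"dr":[0,0,0],"claw":-1},{"translation":[0.1,0,1.5],"dr":[0,0,0],"claw":-1},{"translation":[0.1,0,2],"dr":[0,0,0],"claw":-1},{"translation":[0.1,0,2.5],"dr":[0,0,0],"claw":-1},{"translation":[0.1,0,2.8],"dr":[0,0,0],"claw":-1}]}}

```text
clock: 10.98
tcp_pos: [614.3, -157.0, 93.3]
tool_rot: [[0.265, 0.964, -0.004], [0.964, -0.265, 0.0], [-0.001, -0.004, -1.0]]
contact_force: [-2.4, 1.0, 7.4]
opening: 0.1
```

{"method": "move_arm", "body": {"plan": [{"translation":[0,0,0.3],"dr":[0,0,0],"claw":-1},{"translation":[0,0,0.5],"dr":[0,0,0],"claw":-1},{"translation":[0,0,0.7],"dr":[0,0,0],"claw":-1},{"translation":[0,0,0.85],"dr":[0,0,0],"claw":-1},{"translation":[0,0,0.95],"dr":[0,0,0],"claw":-1}]}}

```text
clock: 11.6
tcp_pos: [614.6, -157.0, 86.2]
tool_rot: [[0.265, 0.964, -0.003], [0.964, -0.265, 0.001], [0.0, -0.004, -1.0]]
contact_force: [-5.1, 3.2, 17.3]
opening: 0.1
```

{"method": "move_arm", "body": {"plan": [{"translation":[0,0,0.2],"dr":[0,0,0],"claw":-1},{"translation":[0,0,0.3],"dr":[0,0,0],"claw":-1},{"translation":[0,0,0.4],"dr":[0,0,0],"claw":-1},{"translation":[0,0,0.4],"dr":[0,0,0],"claw":-1},{"translation":[0,0,0.4],"dr":[0,0,0],"claw":-1}]}}

```text
clock: 12.22
tcp_pos: [614.6, -157.0, 86.1]
tool_rot: [[0.265, 0.964, -0.003], [0.964, -0.265, 0.003], [0.002, -0.003, -1.0]]
contact_force: [-8.6, 3.0, 22.2]
opening: -0.3
```

Hard stop: more force, no travel. Lifting off and moving to end b.

{"method": "move_arm", "body": {"plan": [{"translation":[0,0,-1.5],"dr":[0,0,0],"claw":-1},{"translation":[0,0,-4],"dr":[0,0,0],"claw":-1},{"translation":[-2.5,-4.5,-4],"dr":[0,0,0],"claw":-1},{"translation":[-5,-9,-4],"dr":[0,0,0],"claw":-1},{"translation":[-7.8,-13.2,-4],"dr":[0,0,0],"claw":-1}]}}

```text
clock: 12.85
tcp_pos: [465.5, -197.8, 126.6]
tool_rot: [[0.265, 0.964, -0.002], [0.964, -0.265, 0.003], [0.002, -0.003, -1.0]]
contact_force: [0.7, 0.2, 1.2]
opening: -0.3
```

{"method": "move_arm", "body": {"plan": [{"translation":[0,0,0],"dr":[0,0,0],"claw":-1},{"translation":[0,0,0],"dr":[0,0,0],"claw":-1},{"translation":[0,0,0],"dr":[0,0,0],"claw":-1},{"translation":[0,0,0],"dr":[0,0,0],"claw":-1},{"translation":[0,0,0],"dr":[0,0,0],"claw":-1}]}}

```text
clock: 13.48
tcp_pos: [465.9, -197.6, 126.4]
tool_rot: [[0.264, 0.964, -0.003], [0.964, -0.264, 0.002], [0.002, -0.003, -1.0]]
contact_force: [0.7, -0.2, 0.1]
opening: -0.4
```

```bash
python3 go.py 466.1,-197,100,74.8 466.1,-197,84,74.8
```

```text
t 13.47 p [ 465.9 -197.6  126.4] yaw 74.68 open -0.4 F [ 0.7 -0.2  0.1]
(466.1, -197.0, 100.0) [0.06, 0.01, 2.64] [-0.003, -0.002, -0.002]
(466.1, -197.0, 84.0) [0.06, 0.02, 4.24] [-0.003, -0.002, -0.002]
```

{"method": "move_arm", "body": {"plan": [{"translation":[0,0,1],"dr":[0,0,0],"claw":-1},{"translation":[0,0,1.9],"dr":[0,0,0],"claw":-1},{"translation":[0,0,2.6],"dr":[0,0,0],"claw":-1},{"translation":[0,0,3],"dr":[0,0,0],"claw":-1},{"translation":[0,0,3.3],"dr":[0,0,0],"claw":-1}]}}

```text
clock: 14.1
tcp_pos: [465.2, -197.6, 93.6]
tool_rot: [[0.265, 0.964, -0.004], [0.964, -0.265, 0.003], [0.002, -0.005, -1.0]]
contact_force: [-3.4, 1.3, 7.7]
opening: -0.3
```

{"method": "move_arm", "body": {"plan": [{"translation":[0,0,0.3],"dr":[0,0,0],"claw":-1},{"translation":[0,0,0.5],"dr":[0,0,0],"claw":-1},{"translation":[0,0,0.7],"dr":[0,0,0],"claw":-1},{"translation":[0,0,0.9],"dr":[0,0,0],"claw":-1},{"translation":[0,0,1],"dr":[0,0,0],"claw":-1}]}}

```text
clock: 14.72
tcp_pos: [464.9, -197.6, 85.1]
tool_rot: [[0.265, 0.964, -0.005], [0.964, -0.265, 0.005], [0.003, -0.006, -1.0]]
contact_force: [-7.5, 2.2, 20.3]
opening: 0.1
```

{"method": "move_arm", "body": {"plan": [{"translation":[0,0,0.2],"dr":[0,0,0],"claw":-1},{"translation":[0,0,0.3],"dr":[0,0,0],"claw":-1},{"translation":[0,0,0.3],"dr":[0,0,0],"claw":-1},{"translation":[0,0,0.3],"dr":[0,0,0],"claw":-1},{"translation":[0,0,0.3],"dr":[0,0,0],"claw":-1}]}}

```text
clock: 15.35
tcp_pos: [464.9, -197.6, 85.0]
tool_rot: [[0.265, 0.964, -0.005], [0.964, -0.265, 0.007], [0.005, -0.007, -1.0]]
contact_force: [-9.0, 3.0, 24.4]
opening: 0.3
```

{"method": "move_arm", "body": {"plan": [{"translation":[0,0,-2],"dr":[0,0,0],"claw":-1},{"translation":[0,0,-6],"dr":[0,0,0],"claw":-1},{"translation":[0,0,-10],"dr":[0,0,0],"claw":-1},{"translation":[3,-1,-13],"dr":[0,0,0],"claw":-1},{"translation":[8,-2,-15],"dr":[0,0,0],"claw":-1}]}}

```text
clock: 15.98
tcp_pos: [467.9, -117.3, 237.3]
tool_rot: [[0.27, 0.963, -0.002], [0.963, -0.27, 0.007], [0.006, -0.004, -1.0]]
contact_force: [1.6, 1.4, 0.3]
opening: -0.2
```

{"method": "move_arm", "body": {"plan": [{"translation":[4,-1,0],"dr":[0,0,0],"claw":-1},{"translation":[8,-2,0],"dr":[0,0,0],"claw":-1},{"translation":[12,-3,0],"dr":[0,0,0],"claw":-1},{"translation":[14,-3.5,0],"dr":[0,0,0],"claw":-1},{"translation":[14,-3.5,0],"dr":[0,0,0],"claw":-1}]}}

```text
clock: 16.6
tcp_pos: [471.9, 28.5, 238.0]
tool_rot: [[0.266, 0.964, -0.003], [0.964, -0.266, 0.007], [0.006, -0.004, -1.0]]
contact_force: [0.8, -0.2, -0.4]
opening: -0.1
```

```bash
cat > chk.py <<'E'
from h import *
from bench import cams
import go
go.show()
for n,L in(("top",(370,165,500,305)),("side",(275,160,375,255))):
    c=cams.camera(n);W=cloud(c);H=hsv(c);z=W[...,2];ok=c["depth"]>0
    m=box((H[...,1]<60)&(H[...,2]>110)&ok,*L)&(z>75)&(z<115)
    m=cv2.morphologyEx(m.astype(np.uint8),cv2.MORPH_OPEN,np.ones((3,3)))>0
    q=W[m];s=(q[:,:2]-[540.4,-176.8])@[.965,.262];t=(q[:,:2]-[540.4,-176.8])@[-.262,.965]
    print(n,"lid",rect(q),"z a",np.median(q[(abs(s-77)<15)&(abs(t)<55),2]).round(1),"b",np.median(q[(abs(s+77)<15)&(abs(t)<55),2]).round(1))
    org=(H[...,0]<14)&(H[...,1]>150)&ok
    if n=="top":
        for y in(179,286):
            k=org&(abs(W[...,1]-y)<45)&(abs(W[...,0]-515)<120)&(z>5)&(z<100)
            if k.sum()>50:print("last",rect(W[k]),"z98",np.percentile(z[k],98).round(1))
    cv2.imwrite(f"pics/{n}_e.png",c["img"][:,:,::-1])
a=cv2.imread("pics/top_e.png")[100:400,100:500];b=cv2.imread("pics/side_e.png")[140:440,150:550]
cv2.imwrite("pics/end.png",np.hstack([a,b]))
E
python3 chk.py
```

```text
t 16.6 p [471.9  28.5 238. ] yaw 74.55 open -0.1 F [ 0.8 -0.2 -0.4]
top lid (array([ 540.5, -176.8]), array([134.6, 194. ]), 15.3) z a 85.1 b 84.5
last (array([512.6, 178.5]), array([ 49.4, 166. ]), 3.4) z98 95.4
last (array([520.6, 284.7]), array([ 49.5, 165.3]), 173.7) z98 95.3
side lid (array([ 538.8, -175.9]), array([144.2, 194.4]), 14.9) z a 86.4 b 85.8
```

View pics/end.png

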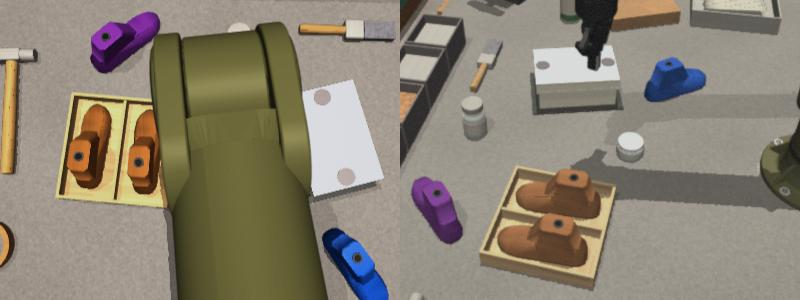

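The last stands in the bay beside the spare, and the lid is nearly flat. However, depth and TCP both put end a about 0.6–1 mm high, since it was pressed while the lid was tilted. I'll press it once more.

```bash
python3 go.py 614.7,-156.7,120,74.8
```

```text
t 16.7 p [472.   25.8 238.1] yaw 74.3 open 0.4 F [ 1.3 -0.  -0.6]
(614.7, -156.7, 120.0) [-13.77, 18.73, 11.67] [-0.004, -0.005, -0.009]
```

{"method": "move_arm", "body": {"plan": [{"translation":[-3.5,4.7,2],"dr":[0,0,0],"claw":-1},{"translation":[-7,9.4,5],"dr":[0,0,0],"claw":-1},{"translation":[-10.5,14.1,7],"dr":[0,0,0],"claw":-1},{"translation":[-13,17.7,9],"dr":[0,0,0],"claw":-1},{"translation":[-13.8,18.7,10],"dr":[-0.004,-0.005,-0.009],"claw":-1}]}}

```text
clock: 17.32
tcp_pos: [613.8, -162.5, 134.9]
tool_rot: [[0.268, 0.963, -0.002], [0.963, -0.268, -0.003], [-0.004, -0.001, -1.0]]
contact_force: [-0.2, 0.5, 0.3]
opening: 0.1
```

{"method": "move_arm", "body": {"plan": [{"translation":[0,0,0],"dr":[0,0,0],"claw":-1},{"translation":[0,0,0.5],"dr":[0,0,0],"claw":-1},{"translation":[0,0,1.5],"dr":[0,0,0],"claw":-1},{"translation":[0,0,2.5],"dr":[0,0,0],"claw":-1},{"translation":[0,0,3],"dr":[0,0,0],"claw":-1}]}}

```text
clock: 17.95
tcp_pos: [613.2, -161.9, 104.1]
tool_rot: [[0.267, 0.964, -0.003], [0.964, -0.267, -0.003], [-0.004, -0.002, -1.0]]
contact_force: [-0.3, 0.1, 0.2]
opening: 0.3
```

```bash
python3 go.py 614.7,-156.7,88,74.8
```

```text
t 17.95 p [ 613.2 -161.9  104.1] yaw 74.52 open 0.3 F [-0.3  0.1  0.2]
(614.7, -156.7, 88.0) [0.54, 0.01, 1.61] [-0.003, 0.004, -0.005]
```

{"method": "move_arm", "body": {"plan": [{"translation":[0.5,0,0.3],"dr":[0,0,0],"claw":-1},{"translation":[0.5,0,0.8],"dr":[0,0,0],"claw":-1},{"translation":[0.5,0,1.4],"dr":[0,0,0],"claw":-1},{"translation":[0.5,0,1.8],"dr":[0,0,0],"claw":-1},{"translation":[0.5,0,2],"dr":[0,0,0],"claw":-1}]}}

```text
clock: 18.58
tcp_pos: [614.4, -157.2, 85.1]
tool_rot: [[0.267, 0.964, -0.004], [0.964, -0.267, -0.002], [-0.003, -0.003, -1.0]]
contact_force: [-4.7, 2.1, 14.2]
opening: -0.2
```

{"method": "move_arm", "body": {"plan": [{"translation":[0,0,0.2],"dr":[0,0,0],"claw":-1},{"translation":[0,0,0.3],"dr":[0,0,0],"claw":-1},{"translation":[0,0,0.4],"dr":[0,0,0],"claw":-1},{"translation":[0,0,0.4],"dr":[0,0,0],"claw":-1},{"translation":[0,0,0.4],"dr":[0,0,0],"claw":-1}]}}

```text
clock: 19.2
tcp_pos: [614.5, -157.2, 85.1]
tool_rot: [[0.267, 0.964, -0.003], [0.964, -0.267, -0.0], [-0.001, -0.003, -1.0]]
contact_force: [-9.2, 3.5, 21.4]
opening: 0.1
```

Now a stops hard at 85.1, the same as b. Retreating and checking both.

{"method": "move_arm", "body": {"plan": [{"translation":[0,0,-2],"dr":[0,0,0],"claw":-1},{"translation":[0,0,-6],"dr":[0,0,0],"claw":-1},{"translation":[0,0,-11],"dr":[0,0,0],"claw":-1},{"translation":[4,-2,-14],"dr":[0,0,0],"claw":-1},{"translation":[9,-4,-15],"dr":[0,0,0],"claw":-1}]}}

```text
clock: 19.82
tcp_pos: [601.3, -60.9, 237.9]
tool_rot: [[0.271, 0.962, 0.002], [0.962, -0.271, -0.001], [-0.0, 0.002, -1.0]]
contact_force: [0.5, 1.0, 0.4]
opening: -0.1
```

{"method": "move_arm", "body": {"plan": [{"translation":[4,-2.5,0],"dr":[0,0,0],"claw":-1},{"translation":[8,-5,0],"dr":[0,0,0],"claw":-1},{"translation":[11,-7,0],"dr":[0,0,0],"claw":-1},{"translation":[12,-8,0],"dr":[0,0,0],"claw":-1},{"translation":[12,-8,0],"dr":[0,0,0],"claw":-1}]}}

```text
clock: 20.45
tcp_pos: [556.8, 76.1, 237.7]
tool_rot: [[0.271, 0.963, 0.002], [0.963, -0.271, -0.001], [-0.0, 0.002, -1.0]]
contact_force: [-0.7, -1.0, 0.3]
opening: 0.3
```

```bash
python3 chk.py
python3 - <<'E'
from h import *
from bench import cams
for n in("top","side"):
  for f in(0,1):
    c=dict(np.load(n+"0.npz")) if f==0 else cams.camera(n)
    W=cloud(c);z=W[...,2]
    for nm,B in(("jar",(320,115,360,165) if n=="top" else(205,230,245,285)),("tin",(315,300,352,336)if n=="top" else(362,268,398,305))):
        q=box(c["depth"]>0,*B)&(z>20)&(z<100)
        if q.sum()>50: t=q&(z>np.percentile(z[q],97)-5);print(n,f,nm,rect(W[t]))
E
```

```text
t 20.45 p [556.8  76.1 237.7] yaw 74.29 open 0.3 F [-0.7 -1.   0.3]
top lid (array([ 540.7, -176.6]), array([134.5, 194.3]), 15.6) z a 84.5 b 84.6
last (array([520.5, 287.7]), array([ 39.9, 164.1]), 176.0) z98 95.6
side lid (array([ 539. , -175.6]), array([144.7, 196.1]), 17.2) z a 84.9 b 86.1
top 0 jar (array([738.1,   1.4]), array([42.6, 45.7]), 0.7)
top 0 tin (array([388.2,   3.7]), array([52.4, 53.3]), 91.4)
top 1 jar (array([738.3,   1.4]), array([42.6, 46.2]), 1.1)
side 0 jar (array([737.1,   1.2]), array([46.1, 46.2]), 151.1)
side 0 tin (array([387.5,   4.6]), array([54.2, 55.2]), 64.0)
side 1 jar (array([7.373e+02, 4.000e-01]), array([45.1, 46.7]), 58.6)
side 1 tin (array([387.3,   4.1]), array([53.9, 54.3]), 23.6)
```

```bash
python3 -c "
from bench import manip
print(manip.job_done())"
```

```text
the job is handed in; nothing more can be done
None
```

The last is sole down in the empty bay, and the lid is pressed home at both ends. I handed the job in at about 21 s of the 53 s allowed.

- **Last:** I gripped it by the heel cone, set it in the bay and let go. The closing fingers probably slid it a few millimetres across the lid before the lift. The top camera puts its top at 95 mm against 94 mm expected. It is within a few millimetres of the bay's middle.
- **Lid:** I pressed end a, then end b, with the closed fingers. End a was still about 0.6–1 mm high because it had first been pressed with the lid tilted, so I pressed it again.
    - **Final presses:** both ends stopped hard with the fingertips at about 85 mm, which is fully home, at 21–24 N.
    - **Cameras:** the last top view read 84.5 mm at a and 84.6 mm at b. The side view was noisier and disagreed by about 1 mm, 84.9 at a and 86.1 at b; I went with the top view and the hard stops.
- **Things to leave alone:** the jar and the tin had not moved, within 1 mm. The spare last was unmoved when last in clear view, before the final press on end a. The arm ended up touching nothing.

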